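# Shut down the forging press at its interlocked lever console

## Robot

A 6-joint arm with a two-finger parallel gripper is mounted at the origin on the work surface. World frame = base frame: x ahead of the robot, y to its left, z up, the work surface at z = 0. Lengths are in m, angles in rad, forces in N, time in s.
With the tool pointing down it reaches from about 0.3 to 0.85 m from the base axis. Payload 5.4 kg.
Tool frame: the origin (TCP) lies between the finger pads; the fingertips stand arm.tip_extent ahead of it and the grasp point (between the pads) lies 6 mm ahead of it (arm.tip_extent is the distance from the TCP to the fingertips, in m); z points along the fingers, x is the direction in which the jaws open and shut, and the axes are right-handed (so a half turn about z gives the same grasp; the last joint's range is limited). The gripper opens to 85 mm and grips with 20 to 120 N. Pads are 22 mm wide; open, the fingers measure 114 mm over their backs; the gripper's body (76 mm by 85 mm) begins 54 mm behind the grasp point. The pads swing forward as they close: fully open they stand 13 mm farther back than shut.
Start: joints at [1.041, 0.158, 1.597, -0, 1.386, -0.21], TCP at [0.181, 0.546, 0.256] pointing down, gripper open.
Joint ranges: [-2.91, 2.91], [-0.94, 2.29], [0.18, 2.7], [-1.29, 4.43], [0.17, 2.64], [-3, 3]. Speed limits (rad/s): [2.57, 2.57, 3.14, 3.14, 3.14, 3.14].

## Interface

Orientations are given as a unit quaternion [x, y, z, w].
In Python, from station import arm gives the robot as it stands.
- The arm moves only by the tool apply_moves, never from a script. Its argument "plan" is a list of rows, each an object of numbers: "dx", "dy", "dz": the shift along the tool's x, y, z in cm; "spin": the turn about the tool's z in rad. In form: [{"dx": .., "dy": .., "dz": .., "spin": ..}, ...]. A call has 1 to 20 rows; each row shifts and turns the pose as measured when the row begins, along the tool's axes as they then stand; what a row does not reach is not made up. A row lasts 1/8 s, in which the tool goes at most 62.5 mm and 10.7 degrees, less where a joint would pass 70% of its speed; a pose out of reach is approached as far as the arm can. A call with a gripper value outside its range is refused whole. "grip" is the closure, from 0 (fully open) to 1 (shut), set as the call begins (left out, the last holds). The fingers move at their own pace and stop on an object; "squeeze" is the grip in N (left out, the last holds). Time passes only in rows, so rows that do not move let the fingers close. It gives the time, the measured TCP pose, the force and the opening at its end, in the units of the state.
- arm.state(): the state, without advancing time (a new reading comes with each control period).
- arm.read_camera(name): name is "scene" or "side" or "wrist"; returns the picture (420x560x3 uint8, blue, green, red); there is no depth.
- arm.get_calibration(name): a dict with "vfov" (degrees; the focal length in pixels is half the picture's height over the tangent of half this angle, whatever the lens; pixels are square), "cx", "cy" (the principal point, pixels), "dist_coeffs" ([k1, k2, p1, p2, k3] as OpenCV has them; the pictures are not rectified), "rvec" (rotation vector, rad) and "tvec" (3), from world to camera coordinates, as OpenCV has them. Camera axes: x right, y down, z forward; pixel columns grow to the right and rows downward; lengths in m; the calibration is good to about 2 mm. A picture is of the moment at which its call begins: read the wrist's pose just before it. get_calibration takes no time and is no camera call; for the wrist camera it gives the pose at the moment of the call.
- arm.close_job(): hands the job in, once; it reports no verdict.
The state is a dict: "clock": time; "joint_pos": joint angles; "joint_velocities": joint speeds; "tau": joint torques, N m; "tool_pos": TCP position; "orientation": TCP orientation; "contact_force": force on the tool from outside, world axes, zero at the start; "ft_torque": the same for the moment, N m; "width": finger opening in m.
Only numpy, scipy, OpenCV 4.12 (cv2) and the standard library are available. Lean on these libraries where they do the work, as an engineer would, in place of code of your own. Each camera call takes 0.05 s, during which the arm holds its last target.

## Task

Shut the forging press down at its lever console: push all three levers from run, where they lean towards you, over to stop until each has snapped fully home in its notch. They are interlocked and the order is not marked, so try each one gently, let go of any that is locked and come back to it once it is free - never lean on a lever with more than about 18 N. Leave the levers standing home with your hand off them, and do not disturb the tools and tins lying about.

Things in the scene. Friction and masses are not known exactly. Their poses are not given: they have to be found in the camera images.
- console: lever console bolted to the bench: green steel box 200 (x) x 370 (y) mm, cover top 95 mm above the bench; a gauge at its far left corner reaches 180 mm, steel quadrant rails by the levers 146 mm. Origin: centre of its underside; x points from the run side (green blocks, robot side) to the stop side (red blocks), y along the lever row, z up. Lever axes lie along y at x = 0, z = 75 mm, y = +90, 0, -90 mm
- knob_left (a point): centre of the red ball knob, 35 mm across, of the left-hand (+y side) lever, on a 12 mm steel rod 150 mm from the lever's axis: it stands 212 to 225 mm above the bench and travels 122 mm in the console's x from run to stop
- knob_mid (a point): centre of the red ball knob, 35 mm across, of the middle lever, on a 12 mm steel rod 150 mm from the lever's axis: it stands 212 to 225 mm above the bench and travels 122 mm in the console's x from run to stop
- knob_right (a point): centre of the red ball knob, 35 mm across, of the right-hand (-y side) lever, on a 12 mm steel rod 150 mm from the lever's axis: it stands 212 to 225 mm above the bench and travels 122 mm in the console's x from run to stop
- lever_left (a joint): left-hand (+y side) lever's spindle, rad: 0 run, leaning 0.42 to the robot side; 0.84 stop, against the end stop. Stays where left; 2-4 N at the knob moves it. From 0.53 it climbs a spring detent (8-10 N), past 0.72-0.78 it snaps home to about 0.83. While locked it goes freely only to 0.17, then meets a solid lock; it is freed once the lever before it in the hidden order (any of 6) is home
- lever_mid (a joint): middle lever's spindle, rad: 0 run, leaning 0.42 to the robot side; 0.84 stop, against the end stop. Stays where left; 2-4 N at the knob moves it. From 0.53 it climbs a spring detent (8-10 N), past 0.72-0.78 it snaps home to about 0.83. While locked it goes freely only to 0.17, then meets a solid lock; it is freed once the lever before it in the hidden order (any of 6) is home
- lever_right (a joint): right-hand (-y side) lever's spindle, rad: 0 run, leaning 0.42 to the robot side; 0.84 stop, against the end stop. Stays where left; 2-4 N at the knob moves it. From 0.53 it climbs a spring detent (8-10 N), past 0.72-0.78 it snaps home to about 0.83. While locked it goes freely only to 0.17, then meets a solid lock; it is freed once the lever before it in the hidden order (any of 6) is home
- handle_left (a joint): bend of the left-hand (+y side) lever's handle on its rubber-bushed root relative to the spindle, rad: 0 unloaded, positive when the knob is pushed in the console's +x, 0.042 rad per 10 N at the knob; beyond 0.075 (18 N) either way the lever is strained
- handle_mid (a joint): bend of the middle lever's handle on its rubber-bushed root relative to the spindle, rad: 0 unloaded, positive when the knob is pushed in the console's +x, 0.042 rad per 10 N at the knob; beyond 0.075 (18 N) either way the lever is strained
- handle_right (a joint): bend of the right-hand (-y side) lever's handle on its rubber-bushed root relative to the spindle, rad: 0 unloaded, positive when the knob is pushed in the console's +x, 0.042 rad per 10 N at the knob; beyond 0.075 (18 N) either way the lever is strained
- hammer: a ball-faced hand hammer lying on the bench; a bystander, origin on its underside
- tongs: smith's tongs lying on the bench to the right; a bystander, origin on its underside
- wrench: a wrench 120 mm long lying on the left end of the console's cover; a bystander, origin on its underside
- oil_can: a brass oil can standing on the bench to the right of the console; a bystander, origin on its underside
- grease_tin: a blue tin, 40 mm across and 42 mm high, standing on the right end of the console's cover; a bystander, origin on its underside
- chisel: a steel cold chisel 135 mm long, 12 mm high, lying along the front edge of the console's cover; a bystander, origin on its underside

How it is judged:
On the way, in this order (a step that is already met when the one before it is completed fails the run):
1. one lever is fully home in its stop notch (value of joint any of lever_left, lever_mid, lever_right above 0.8 rad), for 0.2 s.
2. two levers are fully home in their stop notches ((value of joint each of lever_left, lever_mid above 0.8 rad or value of joint each of lever_left, lever_right above 0.8 rad or value of joint each of lever_mid, lever_right above 0.8 rad)), for 0.2 s.
At the end, for the whole second after the job is handed in: all three levers stand fully home in their stop notches (each spindle beyond 0.80 rad of its 0.84 rad travel), at rest (value of joint lever_left between 0.8 and 0.9 rad and value of joint lever_mid between 0.8 and 0.9 rad and value of joint lever_right between 0.8 and 0.9 rad and velocity of joint lever_left between -0.05 and 0.05 rad/s and velocity of joint lever_mid between -0.05 and 0.05 rad/s and velocity of joint lever_right between -0.05 and 0.05 rad/s); the robot touches nothing.
It fails at once if the left lever is strained: its handle is bent more than 0.075 rad (about 18 N at the knob) (value of joint handle_left above 0.075 rad or value of joint handle_left below -0.075 rad).
It fails at once if the mid lever is strained: its handle is bent more than 0.075 rad (about 18 N at the knob) (value of joint handle_mid above 0.075 rad or value of joint handle_mid below -0.075 rad).
It fails at once if the right lever is strained: its handle is bent more than 0.075 rad (about 18 N at the knob) (value of joint handle_right above 0.075 rad or value of joint handle_right below -0.075 rad).
It fails at once if one of the tools and tins (hammer, tongs, wrench, oil can, grease tin, chisel) is shifted more than 30 mm (distance of any of hammer, tongs, wrench, oil_can, grease_tin, chisel from where it was at the start of the episode above 0.03 m).
It also fails if it takes over 72 s, if anything falls off the work surface, if the arm or the gripper's body presses on something with over 40 N, if the wrist force passes 120 N, or if a joint passes its speed limit or range.

## Working session

There is one attempt and no reset: what is moved stays moved. The work goes in short steps, Python scripts to look and compute and a tool call to move; the robot and the scene stay as the last step left them, time stands still between calls to the robot, and variables do not carry over. Pictures are saved under pics/ and viewed, and the job is handed in when it is done.

Besides the shell and the picture viewer there is one more tool, called after "Call:" as a command line: name --argument value ..., lists and objects as JSON in quotes. apply_moves: Moves the arm, as the interface text tells. Its arguments: {"type":"object","properties":{"plan":{"type":"array","items":{"type":"object","properties":{"dx":{"type":"number"},"dy":{"type":"number"},"dz":{"type":"number"},"spin":{"type":"number"}}}},"grip":{"type":"number"},"squeeze":{"type":"number"}},"required":["plan"]}

```bash
mkdir -p pics; ls; python3 - <<'E'
from station import arm
import cv2
print(arm.state(), arm.tip_extent)
for n in ("scene","side","wrist"):
    print(n,arm.get_calibration(n))
    cv2.imwrite(f"pics/{n}0.png",arm.read_camera(n))
E
```

```text
pics
{'clock': 0.0, 'joint_pos': array([ 1.04086666e+00,  1.59098166e-01,  1.59825549e+00, -6.68326619e-07,
        1.38615970e+00, -2.10110074e-01]), 'joint_velocities': array([-6.68609453e-04, -5.91453684e-04, -2.72876333e-04, -5.59888069e-05,
       -1.03162675e-03,  8.41809035e-04]), 'tau': array([-5.83140027e-04, -3.96018720e+01, -3.31423402e+01, -4.34980748e-04,
        8.64674686e-03, -3.39024416e-05]), 'tool_pos': array([0.1805169 , 0.545346  , 0.25527759]), 'orientation': array([ 8.10676872e-01,  5.85493029e-01, -8.78554969e-04,  3.87837290e-04]), 'contact_force': array([0.08120427, 0.21844814, 0.10593338]), 'ft_torque': array([ 0.01514401, -0.01578038, -0.01540666]), 'width': 0.08518554097481609} 0.025
scene {'vfov': 53.08001297834045, 'cx': 283.0030844978571, 'cy': 208.55254353196332, 'dist_coeffs': array([0.01159853, 0.        , 0.        , 0.        , 0.        ]), 'rvec': array([ 0.80818951,  2.7530282 , -0.79053798]), 'tvec': array([ 0.43308846, -0.15097664,  1.58682   ])}
side {'vfov': 51.23632968051163, 'cx': 270.6974127726636, 'cy': 211.72121539549656, 'dist_coeffs': array([0.0053588, 0.       , 0.       , 0.       , 0.       ]), 'rvec': array([ 2.34874688, -0.35623376,  0.15148982]), 'tvec': array([-0.49084765,  0.1987345 ,  1.08129226])}
wrist {'vfov': 62.88435916413095, 'cx': 274.1903799978379, 'cy': 215.62083313291208, 'dist_coeffs': array([-0.01380882,  0.        ,  0.        ,  0.        ,  0.        ]), 'rvec': array([-2.36118805, -1.70500889, -0.22857128]), 'tvec': array([-0.57329454, -0.03318732,  0.37902047])}
```

View pics/scene0.png

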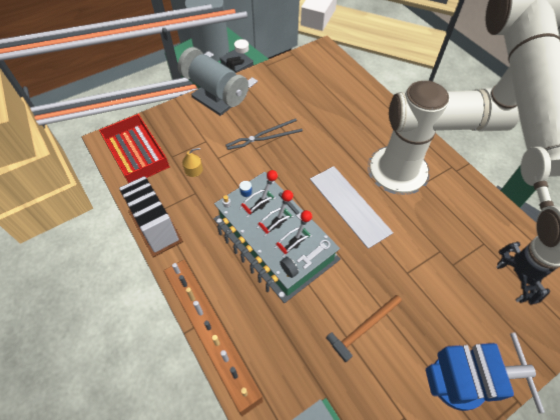

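View pics/side0.png

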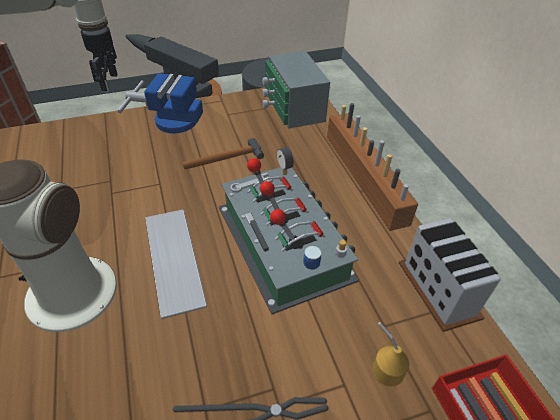

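View pics/wrist0.png

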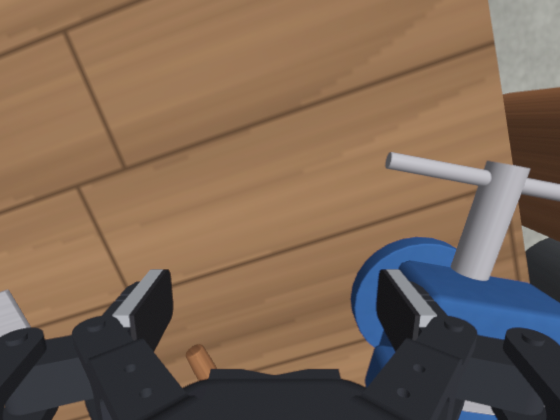

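The scene picture shows the knobs near (272,175), (288,196) and (306,216). In the side picture they are near (278,217), (267,188) and (254,164). I'll triangulate them, plus the console corners.

```bash
cat > h.py <<'E'
import numpy as np, cv2
from station import arm
def K(c):
    f=210/np.tan(np.radians(c["vfov"]/2)); return np.array([[f,0,c["cx"]],[0,f,c["cy"]],[0,0,1.]])
def P(c): 
    return np.hstack([cv2.Rodrigues(c["rvec"])[0],c["tvec"].reshape(3,1)])
def und(c,p): return cv2.undistortPoints(np.array(p,float).reshape(-1,1,2),K(c),c["dist_coeffs"]).reshape(-1,2)
def tri(c1,p1,c2,p2):
    X=cv2.triangulatePoints(P(c1),P(c2),und(c1,p1).T,und(c2,p2).T); return (X[:3]/X[3]).T
def proj(c,X): return cv2.projectPoints(np.array(X,float).reshape(-1,1,3),c["rvec"],c["tvec"],K(c),c["dist_coeffs"])[0].reshape(-1,2)
def onz(c,p,z):
    R=P(c)[:,:3];C=-R.T@P(c)[:,3]; u=und(c,p); d=np.c_[u,np.ones(len(u))]@R
    return C+d*((z-C[2])/d[:,2])[:,None]
def reds(img,x0,x1,y0,y1,rough):
    b,g,r=[img[...,i].astype(int) for i in range(3)]
    m=((r>110)&(g<r*.45)&(b<r*.45)).astype(np.uint8)
    out=[]
    for (x,y) in rough:
        s=14; sub=np.zeros_like(m); sub[y-s:y+s,x-s:x+s]=m[y-s:y+s,x-s:x+s]
        n,l,st,ce=cv2.connectedComponentsWithStats(sub)
        k=min(range(1,n),key=lambda k:np.hypot(*(ce[k]-[x,y]))+(1e3 if st[k,4]<30 else 0))
        cs,_=cv2.findContours((l==k).astype(np.uint8),0,1)
        out.append((ce[k],st[k],cv2.minEnclosingCircle(cs[0])))
    return out
E
python3 - <<'E'
from h import *
s,d=cv2.imread("pics/scene0.png"),cv2.imread("pics/side0.png")
cs,cd=arm.get_calibration("scene"),arm.get_calibration("side")
a=reds(s,0,0,0,0,[(306,216),(288,196),(272,175)]); b=reds(d,0,0,0,0,[(254,164),(267,188),(278,217)])
for q in a+b: print(q)
X=tri(cs,[q[0] for q in a],cd,[q[0] for q in b]); print(X)
X2=tri(cs,[q[2][0] for q in a],cd,[q[2][0] for q in b]); print(X2)
v=X2[0]-X2[2]; print(np.linalg.norm(v), "yaw",np.arctan2(-v[0],v[1]))
print(proj(cs,X)-[q[0] for q in a])
cv2.imwrite("pics/sc.png",cv2.resize(s[160:310,200:360],None,fx=4,fy=4,interpolation=2)[:600,:640])
cv2.imwrite("pics/sd.png",cv2.resize(d[140:310,210:370],None,fx=3.5,fy=3.5,interpolation=2))
E
```

```text
(array([306.16, 215.66]), array([301, 210,  11,  12, 100], dtype=int32), ((305.9347839355469, 215.63043212890625), 5.7076029777526855))
(array([287.10526316, 195.        ]), array([282, 190,  11,  11,  95], dtype=int32), ((287.0, 195.0), 5.385264873504639))
(array([271.95698925, 175.        ]), array([267, 170,  11,  11,  93], dtype=int32), ((272.0, 175.0), 5.385264873504639))
(array([252.28723404, 162.62765957]), array([247, 158,  12,  11,  94], dtype=int32), ((252.5, 163.0), 6.265082359313965))
(array([265.55882353, 186.12745098]), array([260, 181,  13,  11, 102], dtype=int32), ((266.25860595703125, 187.12069702148438), 6.534803867340088))
(array([276.368, 214.68 ]), array([270, 209,  14,  13, 125], dtype=int32), ((276.941162109375, 215.91175842285156), 7.21198034286499))
[[ 0.4948181   0.08972239  0.22167493]
 [ 0.50152453 -0.0008055   0.22029146]
 [ 0.49856091 -0.09147427  0.21479981]]
[[ 0.49509545  0.0889714   0.22102129]
 [ 0.50191622 -0.0022532   0.21848984]
 [ 0.49847688 -0.09307988  0.21266969]]
0.1822741043614192 yaw 0.018571898994143226
[[ 0.48783798 -0.11691191]
 [ 0.41084666 -0.08383274]
 [ 0.25181153 -0.04377223]]
```

View pics/sc.png

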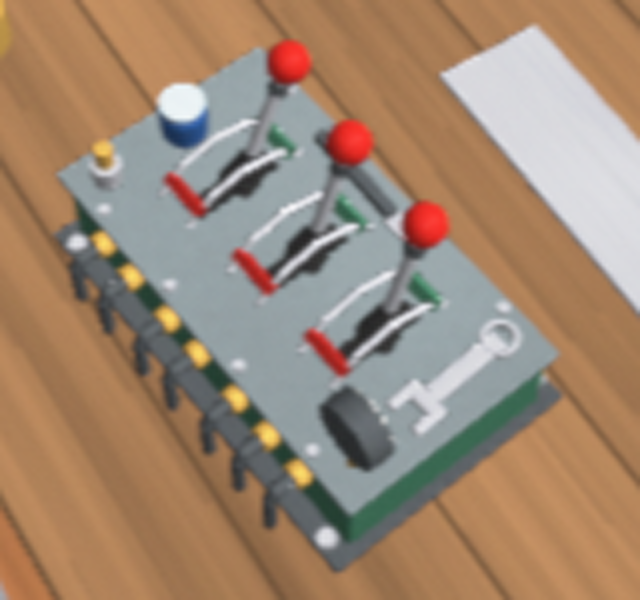

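View pics/sd.png

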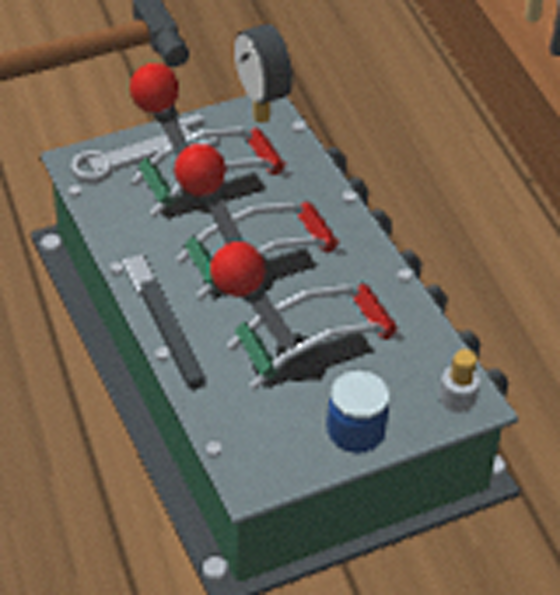

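```bash
python3 - <<'E'
from h import *
s,d=cv2.imread("pics/scene0.png"),cv2.imread("pics/side0.png")
cs,cd=arm.get_calibration("scene"),arm.get_calibration("side")
def f(img,pts):
    o=[]
    b,g,r=[img[...,i].astype(int) for i in range(3)]
    m=((r-np.maximum(g,b)>45)&(np.maximum(g,b)<r*.55)).astype(np.uint8)
    for x,y in pts:
        x,y=int(x),int(y);sub=np.zeros_like(m); sub[y-12:y+12,x-12:x+12]=m[y-12:y+12,x-12:x+12]
        n,l,st,ce=cv2.connectedComponentsWithStats(sub);k=1+st[1:,4].argmax()
        print(ce[k],st[k]);o.append(ce[k])
    return o
X=tri(cs,f(s,[(306,216),(287,195),(272,175)]),cd,f(d,[(253,164),(267,188),(278,217)]));print(X)
a=onz(cs,np.array([(263,47),(58,175),(350,517),(558,355)])/4+[200,160],.095)
b=onz(cd,np.array([(240,518),(517,418),(290,97),(42,157)])/3.5+[210,140],.095)
print(a);print(b)   # order scene: nearR, farR, farL, nearL ; side same
for q in (a,b):
    print(q.mean(0), np.arctan2(*( -(q[3]-q[0])[0],(q[3]-q[0])[1])),np.arctan2(*( -(q[2]-q[1])[0],(q[2]-q[1])[1])),np.linalg.norm(q-np.roll(q,1,0),axis=1))
E
```

```text
[306.13761468 215.57798165] [301 210  12  12 109]
[287.29906542 195.03738318] [282 190  12  11 107]
[271.92929293 175.01010101] [267 170  11  11  99]
[253.5477707  164.39490446] [247 158  14  14 157]
[266.58895706 187.82822086] [260 181  14  15 163]
[277.28571429 216.16483516] [270 209  15  15 182]
[[ 0.49530519  0.08729206  0.21831055]
 [ 0.5015811  -0.00279139  0.21701698]
 [ 0.4988197  -0.09353007  0.21226876]]
[[ 0.46380253 -0.19179745  0.095     ]
 [ 0.67482051 -0.17015408  0.095     ]
 [ 0.63502821  0.20728275  0.095     ]
 [ 0.42768231  0.18365355  0.095     ]]
[[ 0.46971966 -0.19994738  0.095     ]
 [ 0.67380719 -0.17854074  0.095     ]
 [ 0.6384283   0.18326876  0.095     ]
 [ 0.42562322  0.17142602  0.095     ]]
[0.55033339 0.00724619 0.095     ] 0.0959097089897309 0.10503967613146546 [0.37718447 0.21212502 0.37952864 0.20868796]
[ 0.55189459 -0.00594834  0.095     ] 0.11818547219880107 0.09747330897050102 [0.37398221 0.20520712 0.36353512 0.21313436]
```

Console: yaw ≈ 0.10 rad, centre ≈ (0.551, 0.002). The knob heights agree with the levers sitting at about 0.11, 0.09 and 0.01 rad, so every reading is in the run zone. I'll close the gripper, turn it to line up with the console (tool y = push direction), lift and approach the left lever.

Call:
apply_moves --plan '[{"dz": -1.5, "spin": -0.14}, {"dz": -1.5, "spin": -0.14}, {"dz": -1.5, "spin": -0.14}, {"dx": -4, "dy": 1.7}, {"dx": -4, "dy": 1.7}, {"dx": -4, "dy": 1.7}, {"dx": -4, "dy": 1.7}, {"dx": -4, "dy": 1.7}, {"dx": -4, "dy": 1.7}, {"dx": -4, "dy": 1.7}, {"dx": -4, "dy": 1.7}, {"dx": -4, "dy": 1.7}, {"dx": -4, "dy": 1.7}, {}]' --grip 1 --squeeze 30

```text
invalid input at $.plan[0]: expected keys dx, dy, dz, spin
```

```bash
cat >> h.py <<'E'
YAW=.10; C=np.array([.552,.002])
def rep():
    s=arm.state(); q=s["orientation"]
    from scipy.spatial.transform import Rotation as Ro
    R=Ro.from_quat(q).as_matrix(); c,n=np.cos(YAW),np.sin(YAW); p=s["tool_pos"][:2]-C; f=s["contact_force"]
    print("t",round(s["clock"],2),"con xy mm",np.round([1e3*(p@[c,n]),1e3*(p@[-n,c])],1),"z",round(s["tool_pos"][2],4),"tooly ang",round(np.arctan2(R[1,1],R[0,1]),3),"z ax",np.round(R[:,2],3),"F con",np.round([f[:2]@[c,n],f[:2]@[-n,c],f[2]],2),"w",round(s["width"],4))
E
python3 -c "
from h import *
rep()"
```

```text
t 0.15 con xy mm [-315.3  577.8] z 0.2555 tooly ang -0.32 z ax [-0.001 -0.001 -1.   ] F con [-0.12  1.08  0.67] w 0.0852
```

Call:
apply_moves --plan '[{"dx": 0, "dy": 0, "dz": -1.5, "spin": -0.14}, {"dx": 0, "dy": 0, "dz": -1.5, "spin": -0.14}, {"dx": 0, "dy": 0, "dz": -1.5, "spin": -0.14}, {"dx": -4, "dy": 1.7, "dz": 0, "spin": 0}, {"dx": -4, "dy": 1.7, "dz": 0, "spin": 0}, {"dx": -4, "dy": 1.7, "dz": 0, "spin": 0}, {"dx": -4, "dy": 1.7, "dz": 0, "spin": 0}, {"dx": -4, "dy": 1.7, "dz": 0, "spin": 0}, {"dx": -4, "dy": 1.7, "dz": 0, "spin": 0}, {"dx": -4, "dy": 1.7, "dz": 0, "spin": 0}, {"dx": -4, "dy": 1.7, "dz": 0, "spin": 0}, {"dx": -4, "dy": 1.7, "dz": 0, "spin": 0}, {"dx": -4, "dy": 1.7, "dz": 0, "spin": 0}, {"dx": 0, "dy": 0, "dz": 0, "spin": 0}]' --grip 1 --squeeze 30

```text
clock: 1.9
tool_pos: [0.3997, 0.1547, 0.2986]
orientation: [0.665, 0.747, -0.004, 0.001]
contact_force: [0.4, 0.9, 0.1]
width: -0.0
```

```bash
python3 -c "
from h import *
rep()"
```

```text
t 1.9 con xy mm [-136.3  167.1] z 0.2986 tooly ang 0.116 z ax [-0.004 -0.006 -1.   ] F con [0.46 0.81 0.09] w -0.0
```

Call:
apply_moves --plan '[{"dx": -3.8, "dy": 1.2, "dz": 0, "spin": 0.016}, {"dx": -3.8, "dy": 1.2, "dz": 0, "spin": 0}, {"dx": 0, "dy": 0, "dz": 2.5, "spin": 0}, {"dx": 0, "dy": 0, "dz": 2.5, "spin": 0}, {"dx": 0, "dy": 0, "dz": 2.5, "spin": 0}, {"dx": 0, "dy": 0, "dz": 0, "spin": 0}]'

```text
clock: 2.65
tool_pos: [0.4305, 0.0834, 0.2214]
orientation: [0.67, 0.743, -0.003, -0.001]
contact_force: [-0.7, -0.9, 0.5]
width: -0.0001
```

```bash
python3 -c "
from h import *
rep()
for n in ('scene','side','wrist'): cv2.imwrite(f'pics/{n}1.png',arm.read_camera(n))
d=cv2.imread('pics/side1.png'); cv2.imwrite('pics/sd1.png',cv2.resize(d[100:310,170:370],None,fx=2.8,fy=2.8,interpolation=2))
"
```

```text
t 2.65 con xy mm [-112.8   93.1] z 0.2214 tooly ang 0.103 z ax [-0.005 -0.004 -1.   ] F con [-0.8  -0.85  0.49] w -0.0001
```

View pics/sd1.png

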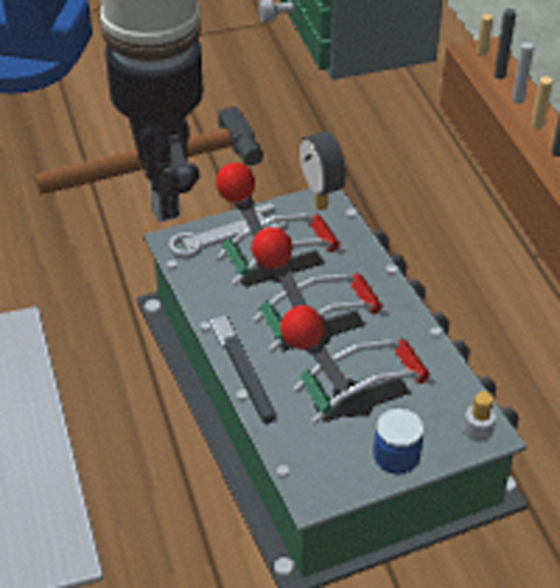

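View pics/wrist1.png

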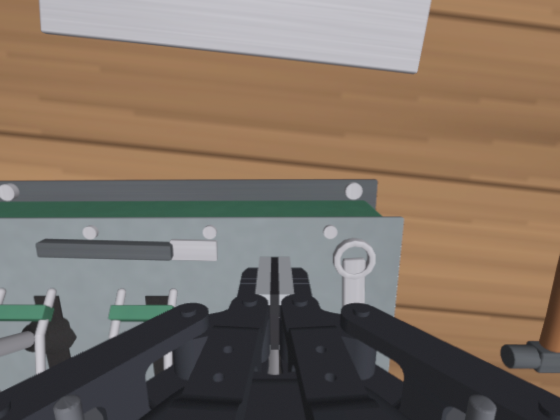

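Fingers are shut, aligned and clear, in front of the left knob. Gentle trial push next.

Call:
apply_moves --plan '[{"dx": -0.2, "dy": 1.5, "dz": 0, "spin": 0}, {"dx": 0, "dy": 1.5, "dz": 0, "spin": 0}, {"dx": 0, "dy": 0.6, "dz": 0, "spin": 0}, {"dx": 0, "dy": 0.6, "dz": 0, "spin": 0}, {"dx": 0, "dy": 0.5, "dz": 0, "spin": 0}, {"dx": 0, "dy": 0, "dz": 0, "spin": 0}]'

```text
clock: 3.55
tool_pos: [0.48, 0.0863, 0.2304]
orientation: [0.669, 0.743, -0.002, 0.002]
contact_force: [-6.4, -1.2, 0.8]
width: -0.0005
```

```bash
python3 -c "
from h import *
rep()"
```

```text
t 3.55 con xy mm [-63.2  91.1] z 0.2304 tooly ang 0.105 z ax [-0.    -0.006 -1.   ] F con [-6.51 -0.51  0.76] w -0.0005
```

Call:
apply_moves --plan '[{"dx": 0, "dy": 0.2, "dz": 0.5, "spin": 0}, {"dx": 0, "dy": 0, "dz": 0.3, "spin": 0}]'

```text
clock: 3.8
tool_pos: [0.4798, 0.0863, 0.2229]
orientation: [0.669, 0.743, -0.005, 0.0]
contact_force: [-6.2, -1.6, 4.3]
width: 0.0
```

```bash
python3 -c "
from h import *
rep()"
```

```text
t 3.8 con xy mm [-63.4  91. ] z 0.2229 tooly ang 0.105 z ax [-0.006 -0.008 -1.   ] F con [-6.29 -1.01  4.31] w 0.0
```

Call:
apply_moves --plan '[{"dx": 0, "dy": 0.3, "dz": 0, "spin": 0}, {"dx": 0, "dy": 0.2, "dz": 0, "spin": 0}]'

```text
clock: 4.05
tool_pos: [0.4818, 0.0865, 0.223]
orientation: [0.669, 0.744, -0.008, -0.002]
contact_force: [-10.0, -2.1, 7.0]
width: -0.0002
```

```bash
python3 -c "
from h import *
rep()"
```

```text
t 4.05 con xy mm [-61.5  91.1] z 0.223 tooly ang 0.106 z ax [-0.015 -0.009 -1.   ] F con [-10.19  -1.07   6.98] w -0.0002
```

At the lock position the force climbs about 2 N/mm, so the left lever is locked. I'll back off and try the middle one.

Call:
apply_moves --plan '[{"dx": 0, "dy": -2, "dz": 0, "spin": 0}, {"dx": 0, "dy": -3, "dz": 0, "spin": 0}, {"dx": 0, "dy": 0, "dz": -3.5, "spin": 0}, {"dx": 0, "dy": 0, "dz": -3, "spin": 0}, {"dx": -3.2, "dy": 0, "dz": 0, "spin": 0}, {"dx": -3.2, "dy": 0, "dz": 0, "spin": 0}, {"dx": -3, "dy": 0, "dz": 0, "spin": 0}, {"dx": 0, "dy": 0, "dz": 0, "spin": 0}]'

```text
clock: 5.05
tool_pos: [0.4429, -0.0134, 0.2923]
orientation: [0.668, 0.744, -0.005, 0.001]
contact_force: [0.7, 0.3, -0.5]
width: -0.0
```

```bash
python3 -c "
from h import *
rep()"
```

```text
t 5.05 con xy mm [-110.1   -4.5] z 0.2923 tooly ang 0.108 z ax [-0.006 -0.009 -1.   ] F con [ 0.77  0.24 -0.52] w -0.0
```

Call:
apply_moves --plan '[{"dx": 0.4, "dy": 0, "dz": 2.5, "spin": 0}, {"dx": 0, "dy": 0, "dz": 2.5, "spin": 0}, {"dx": 0, "dy": 0, "dz": 2.0, "spin": 0}, {"dx": 0, "dy": 1.5, "dz": 0, "spin": 0}, {"dx": 0, "dy": 1.5, "dz": 0.2, "spin": 0}, {"dx": 0, "dy": 0.6, "dz": 0.2, "spin": 0}, {"dx": 0, "dy": 0.6, "dz": 0.2, "spin": 0}, {"dx": 0, "dy": 0.5, "dz": 0.2, "spin": 0}]'

```text
clock: 6.05
tool_pos: [0.4893, 0.0008, 0.2131]
orientation: [0.667, 0.745, -0.004, 0.001]
contact_force: [-9.3, -1.6, 8.7]
width: 0.0001
```

```bash
python3 -c "
from h import *
rep()"
```

```text
t 6.05 con xy mm [-62.5   5. ] z 0.2131 tooly ang 0.111 z ax [-0.005 -0.008 -1.   ] F con [-9.4  -0.65  8.7 ] w 0.0001
```

Call:
apply_moves --plan '[{"dx": 0, "dy": 0.2, "dz": -0.3, "spin": 0}, {"dx": 0, "dy": 0.2, "dz": 0, "spin": 0}]'

```text
clock: 6.3
tool_pos: [0.4903, 0.0016, 0.2143]
orientation: [0.667, 0.745, -0.007, -0.003]
contact_force: [-8.6, -1.5, 7.7]
width: -0.0002
```

```bash
python3 -c "
from h import *
rep()"
```

```text
t 6.3 con xy mm [-61.4   5.8] z 0.2143 tooly ang 0.111 z ax [-0.014 -0.007 -1.   ] F con [-8.75 -0.61  7.65] w -0.0002
```

The middle lever is locked too (≈9 N in the same place), so the right lever should be first.

Call:
apply_moves --plan '[{"dx": 0, "dy": -2, "dz": 0, "spin": 0.01}, {"dx": 0, "dy": -3, "dz": 0, "spin": 0}, {"dx": 0, "dy": -0.8, "dz": -3.5, "spin": 0}, {"dx": 0, "dy": 0, "dz": -3.5, "spin": 0}, {"dx": -3.2, "dy": 0, "dz": 0, "spin": 0}, {"dx": -3.2, "dy": 0, "dz": 0, "spin": 0}, {"dx": -3.2, "dy": 0, "dz": 0, "spin": 0}, {"dx": 0, "dy": 0, "dz": 0, "spin": 0}]'

```text
clock: 7.3
tool_pos: [0.4444, -0.1004, 0.2876]
orientation: [0.67, 0.742, -0.003, 0.001]
contact_force: [0.2, 0.5, -0.2]
width: -0.0001
```

```bash
python3 -c "
from h import *
rep()"
```

```text
t 7.3 con xy mm [-117.2  -91.2] z 0.2876 tooly ang 0.102 z ax [-0.002 -0.006 -1.   ] F con [ 0.25  0.46 -0.16] w -0.0001
```

Call:
apply_moves --plan '[{"dx": 0, "dy": 0, "dz": 2.5, "spin": 0}, {"dx": 0, "dy": 0, "dz": 2.5, "spin": 0}, {"dx": 0, "dy": 0, "dz": 1.7, "spin": 0}, {"dx": 0, "dy": 1.5, "dz": 0, "spin": 0}, {"dx": 0, "dy": 1.5, "dz": 0, "spin": 0}, {"dx": 0, "dy": 0.8, "dz": 0.1, "spin": 0}, {"dx": 0, "dy": 0.8, "dz": 0.1, "spin": 0}, {"dx": 0, "dy": 0.8, "dz": 0.1, "spin": 0}]'

```text
clock: 8.3
tool_pos: [0.4998, -0.0896, 0.216]
orientation: [0.669, 0.743, -0.001, 0.002]
contact_force: [-3.6, -1.9, 1.8]
width: 0.0002
```

```bash
python3 -c "
from h import *
rep()"
```

```text
t 8.3 con xy mm [-61.1 -85.9] z 0.216 tooly ang 0.104 z ax [ 0.001 -0.004 -1.   ] F con [-3.8  -1.49  1.76] w 0.0002
```

Only 3.8 N here, so it looks free. I'll keep going in small steps.

Call:
apply_moves --plan '[{"dx": -0.1, "dy": 0.5, "dz": 0, "spin": 0}, {"dx": -0.1, "dy": 0.5, "dz": 0, "spin": 0}]'

```text
clock: 8.55
tool_pos: [0.5107, -0.0901, 0.2158]
orientation: [0.669, 0.743, -0.001, 0.002]
contact_force: [-3.4, 0.3, 1.5]
width: 0.0002
```

```bash
python3 -c "
from h import *
rep()"
```

```text
t 8.55 con xy mm [-50.3 -87.6] z 0.2158 tooly ang 0.104 z ax [ 0.001 -0.003 -1.   ] F con [-3.32  0.59  1.45] w 0.0002
```

Call:
apply_moves --plan '[{"dx": -0.1, "dy": 0.7, "dz": -0.1, "spin": 0}, {"dx": -0.1, "dy": 0.7, "dz": -0.1, "spin": 0}, {"dx": -0.1, "dy": 0.7, "dz": -0.1, "spin": 0}, {"dx": 0, "dy": 0.7, "dz": 0, "spin": 0}, {"dx": 0, "dy": 0.7, "dz": 0, "spin": 0}, {"dx": 0, "dy": 0.6, "dz": 0, "spin": 0}]'

```text
clock: 9.3
tool_pos: [0.5546, -0.0882, 0.2185]
orientation: [0.669, 0.743, -0.0, 0.001]
contact_force: [-4.2, 0.0, 1.4]
width: 0.0
```

```bash
python3 -c "
from h import *
rep()"
```

```text
t 9.3 con xy mm [ -6.5 -90. ] z 0.2185 tooly ang 0.104 z ax [ 0.001 -0.002 -1.   ] F con [-4.21  0.46  1.44] w 0.0
```

Call:
apply_moves --plan '[{"dx": 0, "dy": 0.4, "dz": 0, "spin": 0}, {"dx": 0, "dy": 0.4, "dz": 0, "spin": 0}, {"dx": 0, "dy": 0.4, "dz": 0.1, "spin": 0}, {"dx": 0, "dy": 0.4, "dz": 0.1, "spin": 0}, {"dx": 0, "dy": 0.4, "dz": 0.1, "spin": 0}, {"dx": 0, "dy": 0.4, "dz": 0, "spin": 0}]'

```text
clock: 10.05
tool_pos: [0.5784, -0.086, 0.2153]
orientation: [0.669, 0.743, -0.002, -0.0]
contact_force: [-0.4, 0.9, 0.4]
width: -0.0001
```

```bash
python3 -c "
from h import *
rep()"
```

```text
t 10.05 con xy mm [ 17.5 -90.2] z 0.2153 tooly ang 0.104 z ax [-0.004 -0.003 -1.   ] F con [-0.34  0.9   0.38] w -0.0001
```

The force has dropped to zero, so it has probably snapped home. I'll take a look to check.

```bash
cat >> h.py <<'E'
def look(k):
    cs,cd=arm.get_calibration("scene"),arm.get_calibration("side")
    s=arm.read_camera("scene"); d=arm.read_camera("side")
    a=cv2.resize(s[150:300,200:360],None,fx=3,fy=3,interpolation=2)
    b=cv2.resize(d[125:275,210:340],None,fx=2.4,fy=3,interpolation=2)[:450]
    cv2.imwrite(f"pics/look{k}.png",np.hstack([a,b])); cv2.imwrite(f"pics/ls{k}.png",s); cv2.imwrite(f"pics/ld{k}.png",d)
E
python3 -c "
from h import *
look(2);rep()"
```

```text
t 10.15 con xy mm [ 17.7 -90.3] z 0.2155 tooly ang 0.104 z ax [-0.003 -0.003 -1.   ] F con [-0.17 -0.49 -0.14] w 0.0003
```

View pics/look2.png

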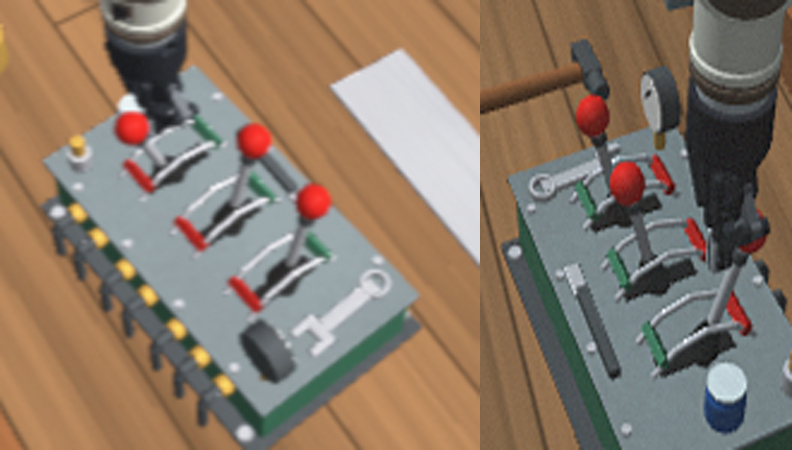

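```bash
cat >> h.py <<'E'
def knobs(k,rough):
    s=cv2.imread(f"pics/ls{k}.png"); c=arm.get_calibration("scene")
    b,g,r=[s[...,i].astype(int) for i in range(3)]
    m=((r-np.maximum(g,b)>45)&(np.maximum(g,b)<r*.55)).astype(np.uint8)
    th=np.linspace(0,.84,400)
    for (x,y),yy in zip(rough,(90,0,-90)):
        sub=np.zeros_like(m); sub[y-9:y+10,x-9:x+10]=m[y-9:y+10,x-9:x+10]
        n,l,st,ce=cv2.connectedComponentsWithStats(sub);j=1+st[1:,4].argmax()
        kx=.15*np.sin(th-.42);kz=.075+.15*np.cos(th-.42);cy,sy=np.cos(YAW),np.sin(YAW)
        W=np.c_[C[0]+kx*cy-yy/1e3*sy,C[1]+kx*sy+yy/1e3*cy,kz]
        e=np.hypot(*(proj(c,W)-ce[j]).T); print(yy,ce[j],st[j,2:],"theta",th[e.argmin()].round(3),"err px",e.min().round(2))
E
python3 -c "
from h import *
knobs(2,[(305,217),(285,197),(244,193)])
cv2.imwrite('pics/ls0.png',cv2.imread('pics/scene0.png'));knobs(0,[(306,216),(287,195),(272,175)])"
```

```text
90 [304.13207547 216.66037736] [ 12  12 106] theta 0.141 err px 0.11
0 [284.47663551 196.31775701] [ 12  12 107] theta 0.145 err px 0.03
-90 [243.71428571 192.16326531] [11 11 98] theta 0.726 err px 0.62
90 [306.13761468 215.57798165] [ 12  12 109] theta 0.086 err px 0.02
0 [287.29906542 195.03738318] [ 12  11 107] theta 0.069 err px 0.05
-90 [271.92929293 175.01010101] [11 11 99] theta 0.0 err px 0.56
```

My estimate for the right lever (0.73–0.76) falls short of home, so I'll push on gently and watch the force.

Call:
apply_moves --plan '[{"dx": 0, "dy": 0.4, "dz": 0, "spin": 0}, {"dx": 0, "dy": 0.4, "dz": 0, "spin": 0}]'

```text
clock: 10.4
tool_pos: [0.5861, -0.0852, 0.2147]
orientation: [0.669, 0.743, -0.003, -0.001]
contact_force: [-4.2, -1.1, -1.5]
width: -0.0
```

```bash
python3 -c "
from h import *
rep()"
```

```text
t 10.4 con xy mm [ 25.2 -90.2] z 0.2147 tooly ang 0.104 z ax [-0.006 -0.003 -1.   ] F con [-4.24 -0.67 -1.54] w -0.0
```

```bash
python3 -c "
from h import *
look(3);rep();knobs(3,[(305,217),(285,197),(243,193)])"
```

```text
t 10.5 con xy mm [ 25.3 -90.2] z 0.2147 tooly ang 0.104 z ax [-0.006 -0.003 -1.   ] F con [-4.69 -0.5  -2.1 ] w 0.0001
90 [304.13207547 216.66037736] [ 12  12 106] theta 0.141 err px 0.11
0 [284.47663551 196.31775701] [ 12  12 107] theta 0.145 err px 0.03
-90 [241.75757576 193.92929293] [11 11 99] theta 0.779 err px 0.63
```

Call:
apply_moves --plan '[{"dx": 0, "dy": 0.3, "dz": 0, "spin": 0}]'

```text
clock: 10.62
tool_pos: [0.5884, -0.0849, 0.2141]
orientation: [0.669, 0.743, -0.004, -0.002]
contact_force: [-2.1, 0.1, -0.9]
width: -0.0002
```

```bash
python3 -c "
from h import *
rep()
look(4);rep();knobs(4,[(305,217),(285,197),(243,193)])"
```

```text
t 10.62 con xy mm [ 27.6 -90.1] z 0.2141 tooly ang 0.104 z ax [-0.008 -0.002 -1.   ] F con [-2.11  0.36 -0.88] w -0.0002
t 10.72 con xy mm [ 28.4 -90.2] z 0.2143 tooly ang 0.104 z ax [-0.006 -0.002 -1.   ] F con [-1.9  -0.24 -1.31] w 0.0002
90 [304.13207547 216.66037736] [ 12  12 106] theta 0.141 err px 0.11
0 [284.47663551 196.31775701] [ 12  12 107] theta 0.145 err px 0.03
-90 [241.10309278 194.55670103] [11 11 97] theta 0.798 err px 0.65
```

Call:
apply_moves --plan '[{"dx": 0, "dy": 0.3, "dz": 0, "spin": 0}, {"dx": 0, "dy": 0.2, "dz": 0, "spin": 0}]'

```text
clock: 10.98
tool_pos: [0.5938, -0.0842, 0.2137]
orientation: [0.669, 0.743, -0.003, -0.002]
contact_force: [-3.3, -0.5, -1.9]
width: 0.0002
```

```bash
python3 -c "
from h import *
rep()"
```

```text
t 10.97 con xy mm [ 33.  -89.9] z 0.2137 tooly ang 0.104 z ax [-0.007 -0.002 -1.   ] F con [-3.3  -0.12 -1.85] w 0.0002
```

Call:
apply_moves --plan '[{"dx": 0, "dy": 0.25, "dz": 0, "spin": 0}, {"dx": 0, "dy": 0.1, "dz": 0, "spin": 0}]'

```text
clock: 11.22
tool_pos: [0.5961, -0.0839, 0.2129]
orientation: [0.669, 0.743, -0.005, -0.004]
contact_force: [-6.6, -1.2, -0.3]
width: 0.0001
```

```bash
python3 -c "
from h import *
rep()"
```

```text
t 11.22 con xy mm [ 35.3 -89.9] z 0.2129 tooly ang 0.104 z ax [-0.012 -0.002 -1.   ] F con [-6.67 -0.58 -0.32] w 0.0001
```

The force now climbs 1.5 N/mm, which is the end stop. I'll back off and look.

Call:
apply_moves --plan '[{"dx": 0, "dy": -1.5, "dz": 0, "spin": 0}, {"dx": 0, "dy": -2, "dz": 0, "spin": 0}, {"dx": 0, "dy": 0, "dz": -3.5, "spin": 0}, {"dx": 0, "dy": 0, "dz": -4, "spin": 0}, {"dx": 0, "dy": -3, "dz": 0, "spin": 0}, {"dx": 0, "dy": 0, "dz": 0, "spin": 0}]'

```text
clock: 11.98
tool_pos: [0.537, -0.0911, 0.2963]
orientation: [0.669, 0.743, 0.001, 0.005]
contact_force: [0.9, -0.0, -0.4]
width: -0.0
```

```bash
python3 -c "
from h import *
rep()
look(5);knobs(5,[(305,217),(285,197),(240,195)])"
```

```text
t 11.97 con xy mm [-24.2 -91.2] z 0.2963 tooly ang 0.105 z ax [ 0.009 -0.005 -1.   ] F con [ 0.89 -0.1  -0.44] w -0.0
90 [304.13207547 216.66037736] [ 12  12 106] theta 0.141 err px 0.11
0 [284.47663551 196.31775701] [ 12  12 107] theta 0.145 err px 0.03
-90 [239.95918367 195.60204082] [11 12 98] theta 0.829 err px 0.62
```

View pics/look5.png

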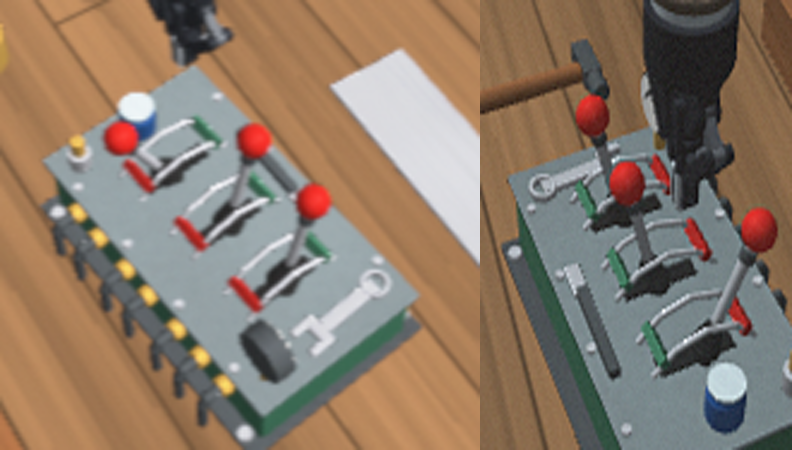

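The right lever is home (0.83, end stop felt). Next the middle one.

Call:
apply_moves --plan '[{"dx": 0, "dy": -4, "dz": 0, "spin": 0}, {"dx": 0, "dy": -4, "dz": 0, "spin": 0}, {"dx": 3.1, "dy": 0, "dz": 0, "spin": 0}, {"dx": 3.1, "dy": 0, "dz": 0, "spin": 0}, {"dx": 2.8, "dy": 0, "dz": 0, "spin": 0}, {"dx": 0, "dy": 0, "dz": 2.5, "spin": 0}, {"dx": 0, "dy": 0, "dz": 2.5, "spin": 0}, {"dx": 0, "dy": 0, "dz": 2.5, "spin": 0}, {"dx": 0, "dy": 0, "dz": 0, "spin": 0}]'

```text
clock: 13.2
tool_pos: [0.4565, -0.008, 0.2196]
orientation: [0.668, 0.744, 0.005, 0.01]
contact_force: [0.6, 0.4, 0.3]
width: 0.0003
```

```bash
python3 -c "
from h import *
rep()"
```

```text
t 13.2 con xy mm [-96.   -0.4] z 0.2196 tooly ang 0.107 z ax [ 0.022 -0.005 -1.   ] F con [0.65 0.31 0.27] w 0.0003
```

Call:
apply_moves --plan '[{"dx": 0, "dy": 1.2, "dz": 0, "spin": 0}, {"dx": 0, "dy": 1.2, "dz": 0, "spin": 0}, {"dx": 0, "dy": 0.5, "dz": 0, "spin": 0}, {"dx": 0, "dy": 0.5, "dz": 0, "spin": 0}, {"dx": 0, "dy": 0.3, "dz": 0, "spin": 0}]'

```text
clock: 13.82
tool_pos: [0.4946, -0.0047, 0.2249]
orientation: [0.668, 0.744, 0.002, 0.008]
contact_force: [-14.3, -1.9, 7.8]
width: -0.0001
```

```bash
python3 -c "
from h import *
rep()"
```

```text
t 13.82 con xy mm [-57.8  -0.9] z 0.2249 tooly ang 0.108 z ax [ 0.014 -0.008 -1.   ] F con [-14.41  -0.46   7.8 ] w -0.0001
```

14 N, so the middle lever is still locked. I'll back off at once; the left one is next.

Call:
apply_moves --plan '[{"dx": 0, "dy": -2, "dz": 0, "spin": 0}, {"dx": 0, "dy": -2.5, "dz": 0, "spin": 0}, {"dx": 0, "dy": 0, "dz": -3.5, "spin": 0}, {"dx": 0, "dy": 0, "dz": -3.5, "spin": 0}, {"dx": 3.1, "dy": 0, "dz": 0, "spin": 0}, {"dx": 3.1, "dy": 0, "dz": 0, "spin": 0}, {"dx": 2.9, "dy": 0, "dz": 0, "spin": 0}, {"dx": 0, "dy": 0, "dz": 2.5, "spin": 0}, {"dx": 0, "dy": 0, "dz": 2.5, "spin": 0}, {"dx": 0, "dy": 0, "dz": 2.0, "spin": 0}, {"dx": 0, "dy": 0, "dz": 0, "spin": 0}]'

```text
clock: 15.2
tool_pos: [0.4466, 0.0843, 0.2317]
orientation: [0.668, 0.744, 0.007, 0.014]
contact_force: [0.0, 0.2, -0.1]
width: -0.0004
```

```bash
python3 -c "
from h import *
rep()"
```

```text
t 15.2 con xy mm [-96.6  92.4] z 0.2317 tooly ang 0.108 z ax [ 0.03  -0.008 -1.   ] F con [ 0.07  0.17 -0.14] w -0.0004
```

Call:
apply_moves --plan '[{"dx": 0, "dy": 1.2, "dz": 1.0, "spin": 0}, {"dx": 0, "dy": 1.2, "dz": 0.2, "spin": 0}, {"dx": 0, "dy": 0.4, "dz": 0, "spin": 0}, {"dx": 0, "dy": 0.4, "dz": 0, "spin": 0}]'

```text
clock: 15.7
tool_pos: [0.4821, 0.0877, 0.2251]
orientation: [0.668, 0.744, 0.008, 0.016]
contact_force: [-2.7, 0.3, 2.6]
width: -0.0003
```

```bash
python3 -c "
from h import *
rep()"
```

```text
t 15.7 con xy mm [-61.   92.3] z 0.2251 tooly ang 0.108 z ax [ 0.034 -0.009 -0.999] F con [-2.64  0.6   2.56] w -0.0003
```

Call:
apply_moves --plan '[{"dx": 0, "dy": 0.4, "dz": 0, "spin": 0}, {"dx": 0, "dy": 0.4, "dz": 0.2, "spin": 0}]'

```text
clock: 15.95
tool_pos: [0.4907, 0.0885, 0.2244]
orientation: [0.668, 0.744, 0.008, 0.016]
contact_force: [-2.2, -0.6, 1.8]
width: 0.0002
```

```bash
python3 -c "
from h import *
rep()"
```

```text
t 15.95 con xy mm [-52.3  92.2] z 0.2244 tooly ang 0.108 z ax [ 0.035 -0.009 -0.999] F con [-2.22 -0.42  1.85] w 0.0002
```

The left lever is free, so I'll keep pushing.

Call:
apply_moves --plan '[{"dx": 0, "dy": 0.7, "dz": 0, "spin": 0}, {"dx": 0, "dy": 0.7, "dz": 0.1, "spin": 0}, {"dx": 0, "dy": 0.7, "dz": 0.1, "spin": 0}, {"dx": 0, "dy": 0.7, "dz": 0.1, "spin": 0}, {"dx": 0, "dy": 0.7, "dz": 0.1, "spin": 0}, {"dx": 0, "dy": 0.6, "dz": 0.1, "spin": 0}, {"dx": 0, "dy": 0.4, "dz": 0.1, "spin": 0}, {"dx": 0, "dy": 0.4, "dz": 0.1, "spin": 0}]'

```text
clock: 16.95
tool_pos: [0.542, 0.0939, 0.2182]
orientation: [0.668, 0.744, 0.007, 0.015]
contact_force: [-7.8, -1.3, 4.3]
width: 0.0002
```

```bash
python3 -c "
from h import *
rep()"
```

```text
t 16.95 con xy mm [-0.8 92.5] z 0.2182 tooly ang 0.108 z ax [ 0.031 -0.01  -0.999] F con [-7.91 -0.55  4.3 ] w 0.0002
```

Call:
apply_moves --plan '[{"dx": 0, "dy": 0.4, "dz": 0.1, "spin": 0}, {"dx": 0, "dy": 0.4, "dz": 0.1, "spin": 0}, {"dx": 0, "dy": 0.4, "dz": 0, "spin": 0}, {"dx": 0, "dy": 0.4, "dz": 0, "spin": 0}, {"dx": 0, "dy": 0.4, "dz": 0, "spin": 0}]'

```text
clock: 17.58
tool_pos: [0.5625, 0.0962, 0.2158]
orientation: [0.668, 0.744, 0.006, 0.014]
contact_force: [-0.2, 0.3, -0.2]
width: -0.0001
```

```bash
python3 -c "
from h import *
rep()"
```

```text
t 17.57 con xy mm [19.9 92.7] z 0.2158 tooly ang 0.108 z ax [ 0.029 -0.01  -1.   ] F con [-0.15  0.34 -0.18] w -0.0001
```

Call:
apply_moves --plan '[{"dx": 0, "dy": 0.4, "dz": 0, "spin": 0}, {"dx": 0, "dy": 0.4, "dz": 0, "spin": 0}, {"dx": 0, "dy": 0.3, "dz": 0, "spin": 0}]'

```text
clock: 17.95
tool_pos: [0.572, 0.0975, 0.214]
orientation: [0.668, 0.744, 0.004, 0.012]
contact_force: [-3.6, -1.0, -2.3]
width: -0.0002
```

```bash
python3 -c "
from h import *
rep()"
```

```text
t 17.95 con xy mm [29.4 93.1] z 0.214 tooly ang 0.109 z ax [ 0.022 -0.01  -1.   ] F con [-3.65 -0.66 -2.34] w -0.0002
```

Call:
apply_moves --plan '[{"dx": 0, "dy": 0.3, "dz": 0, "spin": 0}, {"dx": 0, "dy": 0.2, "dz": 0, "spin": 0}]'

```text
clock: 18.2
tool_pos: [0.576, 0.0981, 0.213]
orientation: [0.668, 0.744, 0.002, 0.01]
contact_force: [-6.0, -0.4, -2.5]
width: 0.0001
```

```bash
python3 -c "
from h import *
rep()"
```

```text
t 18.2 con xy mm [33.5 93.3] z 0.213 tooly ang 0.109 z ax [ 0.018 -0.01  -1.   ] F con [-6.    0.16 -2.51] w 0.0001
```

Call:
apply_moves --plan '[{"dx": 0, "dy": 0.3, "dz": 0, "spin": 0}, {"dx": 0, "dy": 0.1, "dz": 0, "spin": 0}]'

```text
clock: 18.45
tool_pos: [0.5778, 0.0984, 0.2123]
orientation: [0.668, 0.744, -0.0, 0.008]
contact_force: [-7.9, -0.9, 2.0]
width: 0.0002
```

```bash
python3 -c "
from h import *
rep()"
```

```text
t 18.45 con xy mm [35.3 93.4] z 0.2123 tooly ang 0.109 z ax [ 0.011 -0.011 -1.   ] F con [-7.96 -0.07  2.01] w 0.0002
```

End stop felt. Backing off to look.

Call:
apply_moves --plan '[{"dx": 0, "dy": -1.5, "dz": 0, "spin": 0}, {"dx": 0, "dy": -2, "dz": 0, "spin": 0}, {"dx": 0, "dy": 0, "dz": -3.5, "spin": 0}, {"dx": 0, "dy": 0, "dz": -4, "spin": 0}, {"dx": 0, "dy": -4, "dz": 0, "spin": 0}, {"dx": 0, "dy": -4, "dz": 0, "spin": 0.01}, {"dx": 0, "dy": -3.5, "dz": 0, "spin": 0}, {"dx": 0, "dy": 0, "dz": 0, "spin": 0}]'

```text
clock: 19.45
tool_pos: [0.4344, 0.083, 0.2964]
orientation: [0.671, 0.741, 0.012, 0.022]
contact_force: [1.1, 0.3, 0.8]
width: -0.0001
```

```bash
python3 -c "
from h import *
rep()
look(6);knobs(6,[(276,239),(285,197),(240,195)])"
```

```text
t 19.45 con xy mm [-109.    92.3] z 0.2964 tooly ang 0.098 z ax [ 0.048 -0.011 -0.999] F con [1.1  0.16 0.79] w -0.0001
90 [277.89552239 239.00746269] [ 14  17 134] theta 0.84 err px 2.5
0 [284.47663551 196.31775701] [ 12  12 107] theta 0.145 err px 0.03
-90 [239.95918367 195.60204082] [11 12 98] theta 0.829 err px 0.62
```

View pics/look6.png

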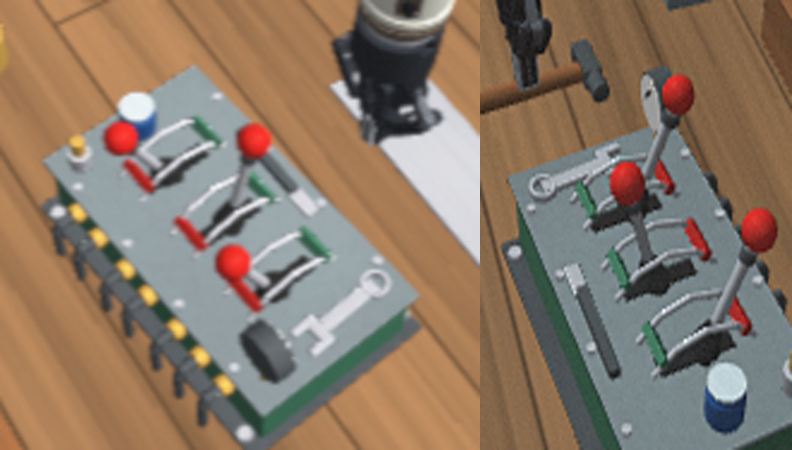

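The left lever is home too (its mask merged with the red block, which explains the bigger residual). Now the middle one again.

Call:
apply_moves --plan '[{"dx": -3.1, "dy": 0, "dz": 0, "spin": 0}, {"dx": -3.1, "dy": 0, "dz": 0, "spin": 0}, {"dx": -2.9, "dy": 0, "dz": 0, "spin": 0}, {"dx": 0, "dy": 0, "dz": 2.5, "spin": 0}, {"dx": 0, "dy": 0, "dz": 2.5, "spin": 0}, {"dx": 0, "dy": 0, "dz": 2.4, "spin": 0}, {"dx": 0, "dy": 0, "dz": 0, "spin": 0}]'

```text
clock: 20.42
tool_pos: [0.4606, -0.0141, 0.2269]
orientation: [0.671, 0.74, 0.016, 0.028]
contact_force: [0.3, 0.8, 0.3]
width: -0.0004
```

```bash
python3 -c "
from h import *
rep()"
```

```text
t 20.43 con xy mm [-92.6  -6.9] z 0.2269 tooly ang 0.098 z ax [ 0.063 -0.013 -0.998] F con [0.36 0.77 0.33] w -0.0004
```

Call:
apply_moves --plan '[{"dx": 0.6, "dy": 1.0, "dz": 0.6, "spin": 0}, {"dx": 0, "dy": 1.0, "dz": 0, "spin": 0}, {"dx": 0, "dy": 0.4, "dz": 0, "spin": 0}, {"dx": 0, "dy": 0.4, "dz": 0, "spin": 0}]'

```text
clock: 20.92
tool_pos: [0.4925, -0.0053, 0.2259]
orientation: [0.671, 0.741, 0.017, 0.03]
contact_force: [-2.9, 0.1, 1.4]
width: -0.0001
```

```bash
python3 -c "
from h import *
rep()"
```

```text
t 20.93 con xy mm [-59.9  -1.3] z 0.2259 tooly ang 0.099 z ax [ 0.067 -0.015 -0.998] F con [-2.87  0.36  1.43] w -0.0001
```

Call:
apply_moves --plan '[{"dx": 0, "dy": 0.4, "dz": 0, "spin": 0}, {"dx": 0, "dy": 0.4, "dz": 0.2, "spin": 0}]'

```text
clock: 21.18
tool_pos: [0.5012, -0.0045, 0.225]
orientation: [0.671, 0.741, 0.017, 0.03]
contact_force: [-2.4, 0.8, 1.2]
width: 0.0001
```

```bash
python3 -c "
from h import *
rep()"
```

```text
t 21.18 con xy mm [-51.2  -1.4] z 0.225 tooly ang 0.099 z ax [ 0.068 -0.015 -0.998] F con [-2.31  1.    1.16] w 0.0001
```

Free.

Call:
apply_moves --plan '[{"dx": 0, "dy": 0.7, "dz": 0, "spin": 0}, {"dx": 0, "dy": 0.7, "dz": 0.1, "spin": 0}, {"dx": 0, "dy": 0.7, "dz": 0.1, "spin": 0}, {"dx": 0, "dy": 0.7, "dz": 0.1, "spin": 0}, {"dx": 0, "dy": 0.7, "dz": 0.1, "spin": 0}, {"dx": 0, "dy": 0.6, "dz": 0.1, "spin": 0}, {"dx": 0, "dy": 0.4, "dz": 0.1, "spin": 0}, {"dx": 0, "dy": 0.4, "dz": 0.1, "spin": 0}, {"dx": 0, "dy": 0.4, "dz": 0.1, "spin": 0}]'

```text
clock: 22.3
tool_pos: [0.5561, 0.0009, 0.2196]
orientation: [0.671, 0.741, 0.015, 0.028]
contact_force: [-5.3, -0.8, 3.5]
width: -0.0005
```

```bash
python3 -c "
from h import *
rep()"
```

```text
t 22.3 con xy mm [ 3.9 -1.5] z 0.2196 tooly ang 0.099 z ax [ 0.062 -0.015 -0.998] F con [-5.38 -0.31  3.53] w -0.0005
```

Call:
apply_moves --plan '[{"dx": 0, "dy": 0.4, "dz": 0.1, "spin": 0}, {"dx": 0, "dy": 0.4, "dz": 0.1, "spin": 0}, {"dx": 0, "dy": 0.4, "dz": 0.1, "spin": 0}, {"dx": 0, "dy": 0.4, "dz": 0, "spin": 0}, {"dx": 0, "dy": 0.4, "dz": 0, "spin": 0}]'

```text
clock: 22.92
tool_pos: [0.5783, 0.003, 0.2175]
orientation: [0.671, 0.741, 0.016, 0.029]
contact_force: [-1.6, -1.1, -1.6]
width: 0.0003
```

```bash
python3 -c "
from h import *
rep()"
```

```text
t 22.93 con xy mm [26.3 -1.6] z 0.2175 tooly ang 0.099 z ax [ 0.064 -0.015 -0.998] F con [-1.74 -0.97 -1.58] w 0.0003
```

Call:
apply_moves --plan '[{"dx": 0, "dy": 0.3, "dz": 0, "spin": 0}, {"dx": 0, "dy": 0.3, "dz": 0, "spin": 0}]'

```text
clock: 23.18
tool_pos: [0.5831, 0.0037, 0.2163]
orientation: [0.671, 0.741, 0.014, 0.027]
contact_force: [-3.6, -1.1, -2.4]
width: -0.0003
```

```bash
python3 -c "
from h import *
rep()"
```

```text
t 23.18 con xy mm [31.1 -1.4] z 0.2163 tooly ang 0.099 z ax [ 0.059 -0.015 -0.998] F con [-3.7  -0.69 -2.37] w -0.0003
```

Call:
apply_moves --plan '[{"dx": 0, "dy": 0.3, "dz": 0, "spin": 0}, {"dx": 0, "dy": 0.2, "dz": 0, "spin": 0}]'

```text
clock: 23.42
tool_pos: [0.5864, 0.0042, 0.2151]
orientation: [0.671, 0.741, 0.012, 0.025]
contact_force: [-7.2, -1.5, 0.2]
width: 0.0004
```

```bash
python3 -c "
from h import *
rep()"
```

```text
t 23.43 con xy mm [34.5 -1.3] z 0.2151 tooly ang 0.099 z ax [ 0.053 -0.015 -0.998] F con [-7.35 -0.73  0.16] w 0.0004
```

End stop felt. Backing off, clear of everything, for a final check.

Call:
apply_moves --plan '[{"dx": 0, "dy": -1.5, "dz": 0, "spin": 0}, {"dx": 0, "dy": -2, "dz": 0, "spin": 0}, {"dx": 0, "dy": 0, "dz": -3.5, "spin": 0}, {"dx": 0, "dy": 0, "dz": -4, "spin": 0}, {"dx": 0, "dy": -4, "dz": 0, "spin": 0}, {"dx": 0, "dy": -4, "dz": 0, "spin": 0}, {"dx": 0, "dy": -4, "dz": 0, "spin": 0}, {"dx": 0, "dy": 0, "dz": 0, "spin": 0}, {"dx": 0, "dy": 0, "dz": 0, "spin": 0}]'

```text
clock: 24.55
tool_pos: [0.4339, -0.0112, 0.2918]
orientation: [0.671, 0.74, 0.022, 0.038]
contact_force: [-0.6, -0.3, 0.6]
width: 0.0001
```

```bash
python3 -c "
from h import *
rep()
look(7);knobs(7,[(276,237),(258,217),(240,195)])"
```

```text
t 24.55 con xy mm [-118.8   -1.4] z 0.2918 tooly ang 0.1 z ax [ 0.086 -0.019 -0.996] F con [-0.62 -0.21  0.62] w 0.0001
90 [277.49180328 238.17213115] [ 11  15 122] theta 0.836 err px 1.62
0 [258.32283465 216.79527559] [ 12  17 127] theta 0.838 err px 1.62
-90 [239.95918367 195.60204082] [11 12 98] theta 0.829 err px 0.62
```

View pics/look7.png

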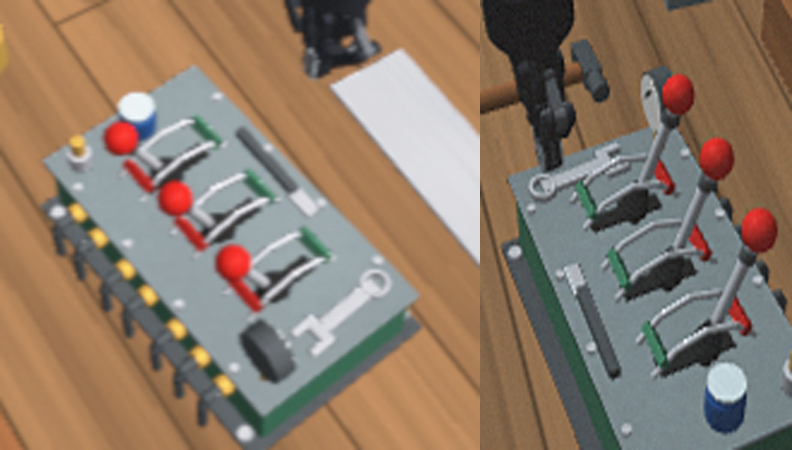

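View pics/ls7.png

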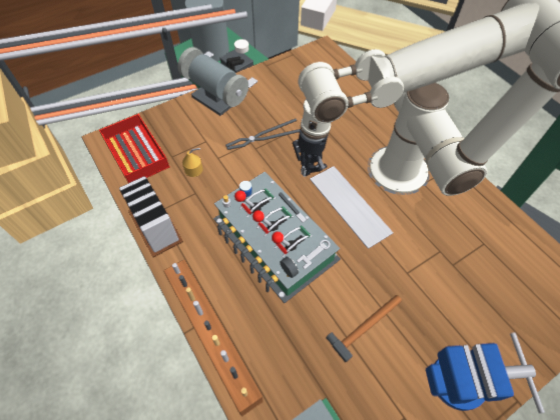

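All three knobs stand in line by the red stop blocks, and nothing else has moved. Handing in.

```bash
python3 -c "
from h import *
print(arm.close_job());rep()"
```

```text
the job is handed in; nothing more can be done
None
the job is handed in; nothing more can be done
```

All three levers are over at stop and the job is handed in, at about 25 s of the 72 s allowed. The hidden order turned out to be right, left, middle. Left and middle both proved locked on my first tries, and middle again after right was home.

**Levers:** on each one I felt the end stop, with the force climbing to about 7–8 N. With the hand off, the last camera check put the spindles at about 0.84 (left), 0.84 (middle) and 0.83 (right) rad. Those readings are weaker than they look:
- Left and middle fitted with about 1.6 px of error, because their knobs blend into the red stop blocks in the picture.
- Levers resting near the lock read about 0.03 rad low, so the method is not exact.

**Forces:** the highest reading was 14.4 N, when the middle lever's second trial went a bit further than I meant. That is under the 18 N limit, but I only read the force at the end of each move, so I did not see the peak in between.

**Surroundings:** by eye, the tools and tins look to be where they started. The gripper was about 29 cm above the bench and clear of everything, with only sensor noise on the force reading.

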